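# Size a carton and hold the spring stop at its mark

### The arm

A 6-joint arm with a two-finger parallel gripper is mounted at the origin on a cart in front of the work surface, level with it; the furniture and walls round the work are solid. World frame = base frame: x ahead of the robot, y to its left, z up, the work surface at z = 0. Lengths are in m, angles in rad, forces in N, time in s.
With the tool pointing down it reaches from about 0.275 to 0.75 m from the base axis. Payload 10.2 kg.
Tool frame: the origin (TCP) lies midway between the tips of the shut fingers; the grasp point (between the pads) lies 19 mm behind it (env.hold_point_z is the distance from the TCP to the grasp point, in m); z points along the fingers, y is the line along which they close (so a half turn about z gives the same grasp; the last joint's range is limited). The gripper opens to 85 mm and grips with 20 to 120 N. Pads are 22 mm wide; open, the fingers measure 114 mm over their backs; the gripper's body (76 mm by 85 mm) begins 54 mm behind the grasp point. The pads swing forward as they close: fully open they stand 13 mm farther back than shut.
Start: joints at [-1.385, 0.313, 1.498, -0, 1.331, -0.223], TCP at [0.209, -0.482, 0.231] pointing down, gripper open.
Joint ranges: [-2.94, 2.94], [-0.97, 2.17], [0.19, 2.56], [-1.23, 4.37], [0.02, 3.11], [-2.88, 2.88]. Speed limits (rad/s): [2.39, 2.39, 3.01, 3.14, 3.14, 3.14].

### API

Orientations are given as a unit quaternion [x, y, z, w].
In Python, from bench import env, kinematics, monitor, eyes, job gives the robot as it stands. The module is installed in compiled form; this text tells all that it offers. Calls block until the motion is done:
- env.reach(position, orientation): joint-space move of the TCP to a pose.
- env.movel(position, velocity=0.15, frame=None, guard=None): straight line of the TCP; frame=None keeps the orientation; velocity is the mean speed in m/s. With guard (N) it stops when the force on the tool has changed by that much, and returns True; else False.
- env.set_joints(angles): joint-space move.
- env.release() and env.close_gripper(effort=None): open the fingers fully, or close them until they stop; effort is the grip in N (None keeps the last).
- env.hold(seconds).
- kinematics.ik(position, orientation): joint angles nearest the present ones, or None.
- monitor.sense(): the state.
- eyes.grab_frame(name): name is "scene" or "top"; returns a dict with "frame" (420x560x3 uint8, red, green, blue), "mtx" (3x3 intrinsics, pixels), "view" (4x4, takes a point from world to camera coordinates). Camera axes: x right, y down, z forward; pixel columns grow to the right and rows downward; lengths in m; the calibration is good to about 2 mm. A picture is of the moment at which its call begins. There is no depth.
A pose or a line that the arm cannot do raises env.MotionError and nothing moves.
- job.hand_in(): hands the job in; it is judged then, once.
The state is a dict: "clock": time; "joints": joint angles; "qvel": joint speeds; "joint_efforts": joint torques, N m; "position": TCP position; "ee_rot": TCP orientation; "contact_force": force on the tool from outside, world axes, zero at the start; "ft_torque": the same for the moment, N m; "finger_gap": opening from 0.0 (shut) to 1.0 (fully open); "gripper_force": force on a finger pad.
Only numpy, scipy, OpenCV 4.12 (cv2) and the standard library are available. Lean on these libraries where they do the work, as an engineer would, in place of code of your own. Each camera call takes 0.05 s, during which the arm holds its last target. There are 200 camera calls.

### The job

Slide the jaw of the sizing gauge shut on the small carton standing in it until the carton is firmly pinched against the end plate, then let go of the jaw and leave it there. Next, pull the spring-return stop along its track until its pointer lines up with the jaw's pointer, and keep holding it at that mark: the program finishes while still holding the stop, so that I can lock it. Leave the larger carton, the cup and the bottle where they are.

Things in the scene. Friction and masses are not known exactly. Their poses are not given: they have to be found in the camera images.
- gauge: carton sizing gauge, fixed: aluminium base 110 (x) x 236 (y) x 12 mm with two tracks along its y, a ticked strip between. Origin: centre of the base underside, on the surface. The jaw runs on the track at x = -25 mm, the spring stop on that at x = +30 mm. The carton to be sized stands loosely on the surface beside the -x edge, centred near x = -94 mm, its long side along the gauge's y
- end_face (a point): middle of the inner face of the upright steel end plate at the -y end (gauge x = -90 mm, 27 mm up, y between -85 and -55 mm: it is locked at a different place each time); axes as the gauge's. The plate spans gauge x = -55 to -125 mm and is 50 mm high; the carton is pinched between it and the jaw
- jaw (a joint): sliding jaw, m: 0 fully open, grows (to 0.09) as it moves along the gauge's -y towards the end plate. It stays where it is left (friction about 1.5 N). It may start part way along
- jaw_handle (a point): where to grip the jaw: on the axis of its upright round post, 66 mm up; 16 mm diameter (22 mm collar at the foot), from 28 to 81 mm above the surface. In the gauge's frame: x = -25 mm, y = 88 mm minus the joint value. The jaw's pressing face lies 18 mm to its -y side, on a steel plate 46 mm high at gauge x = -55 to -125 mm
- jaw_pointer (a point): tip of the jaw's thin steel pointer, over the tick strip, 21 mm up, at the same gauge y as the jaw's post; axes as the gauge's
- stop (a joint): spring-return stop, m: 0 home at the gauge's -y end, grows (to 0.17) as it is pulled along +y; a spring (45 N/m, 2 N at home, about 7 to 9 N at the mark) pulls it back and it flies home when let go. The pointers line up when this value = 0.173 minus the jaw's value
- stop_handle (a point): where to grip the stop: on its upright grey paddle, 14 mm thick along the gauge's y, 28 mm wide along x, standing from 28 to 81 mm above the surface; this point is on its middle line, 66 mm up. In the gauge's frame it lies at x = 30 mm, y = -85 mm plus the joint value
- stop_pointer (a point): tip of the stop's thin steel pointer, over the tick strip, 21 mm up, at the same gauge y as the middle of the paddle; axes as the gauge's
- carton: small carton in the gauge, 61 x 95 x 45 mm high (95 along its own y, which lies along the gauge's), 0.1 kg; origin centre of its underside. It stands with gaps of up to some 40 mm to end plate and jaw and slides along when the jaw pushes it
- big_carton: larger carton, 63 x 117 x 68 mm high, behind the gauge; origin centre of its underside
- cup: screw-lid specimen cup, 58 mm diameter, 70 mm high, on the right; origin centre of its underside
- bottle: pump bottle, 69 mm wide, 187 mm high, on the left; origin centre of its underside

How it is judged:
On the way, in this order (a step that is already met when the one before it is completed fails the run):
1. the jaw pinches the carton in the gauge against the end plate (over 2 N at the jaw, over 1.5 N at the end plate) (x of carton in the frame of gauge between -0.12 and -0.07 m and contact force between jaw and carton above 2 N and contact force between end_plate and carton above 1.5 N), for 0.2 s.
2. the stop is held by the fingers with its pointer within 4 mm of the jaw's pointer, while the jaw stays shut on the carton (y of stop_pointer in the frame of jaw_pointer between -0.004 and 0.004 m and contact force between the fingers and stop above 2 N and x of carton in the frame of gauge between -0.12 and -0.07 m and y of jaw_pointer in the frame of end_face between 0.1092 and 0.1175 m and y of carton in the frame of end_face between 0.0435 and 0.052 m), for 0.5 s.
At the end, for the whole second after the job is handed in: The carton is still in the gauge with the jaw shut on it (the opening between jaw and end plate between 91 and 99 mm for the 95 mm carton) and let go; the fingers hold the stop (over 2 N) at rest with its pointer within 4 mm of the jaw's pointer along the track (all of step 2 and contact force between the fingers and jaw below 0.5 N and velocity of joint stop between -0.01 and 0.01 m/s); the arm keeps its last pose, push and grip.
It fails at once if the larger carton is knocked about (moved more than 25 mm) (distance of big_carton from where it was at the start of the episode above 0.025 m).
It fails at once if the cup is knocked about (moved more than 25 mm) (distance of cup from where it was at the start of the episode above 0.025 m).
It fails at once if the bottle is knocked about (moved more than 25 mm) (distance of bottle from where it was at the start of the episode above 0.025 m).
It also fails if it takes over 67 s, if anything falls off the work surface, if the arm or the gripper's body presses on something with over 40 N, if the wrist force passes 120 N, or if a joint passes its speed limit or range.

## Working session

There is one attempt and no reset: what is moved stays moved. The work goes in short steps, each a Python script; the robot and the scene stay as the last script left them, time stands still between calls to the robot, and variables do not carry over. Pictures are saved under pics/ and viewed, at most 10 in all, crops included, and the job is handed in when it is done.

```bash
mkdir -p pics; python3 - <<'E'
from bench import env, kinematics, monitor, eyes, job
import cv2, numpy as np
for n in("scene","top"):
    f=eyes.grab_frame(n); cv2.imwrite(f"pics/{n}0.png",f["frame"][:,:,::-1]); print(n,f["mtx"].tolist(),np.round(f["view"],4).tolist())
    np.savez(f"{n}0.npz",**f)
s=monitor.sense(); print(s)
E
```

```text
scene [[456.99162805497633, 0.0, 278.48086989707093], [0.0, 456.99162805497633, 210.23868743010004], [0.0, 0.0, 1.0]] [[-0.6419, -0.7668, 0.0068, 0.331], [-0.4416, 0.3624, -0.8208, 0.3087], [0.6269, -0.5299, -0.5712, 0.6669], [0.0, 0.0, 0.0, 1.0]]
top [[381.48742406430694, 0.0, 276.3024136136145], [0.0, 381.48742406430694, 214.55873075034017], [0.0, 0.0, 1.0]] [[-0.0041, -1.0, 0.0054, -0.0376], [-0.9759, 0.0028, -0.2183, 0.5424], [0.2183, -0.0062, -0.9759, 0.7945], [0.0, 0.0, 0.0, 1.0]]
{'clock': 0.1, 'joints': array([-1.38544689e+00,  3.13379092e-01,  1.49833394e+00,  1.41184791e-05,
        1.33100589e+00, -2.23403337e-01]), 'qvel': array([ 0.00036047,  0.00110621, -0.00339992, -0.00017111, -0.00179367,
       -0.00080612]), 'joint_efforts': array([ 2.70706114e-03, -4.12899256e+01, -2.60141981e+01, -1.26815016e-04,
        3.04258589e-03,  6.90064581e-06]), 'position': array([ 0.20861803, -0.48153075,  0.23081019]), 'ee_rot': array([ 9.79187927e-01,  2.02954886e-01,  1.75691598e-05, -5.62902141e-04]), 'contact_force': array([ 0.17161348, -0.45672029,  1.08377327]), 'ft_torque': array([ 0.05550034, -0.01004209,  0.00103291]), 'gripper_force': 0.0, 'finger_gap': 0.9991503446517545}
```

View pics/scene0.png

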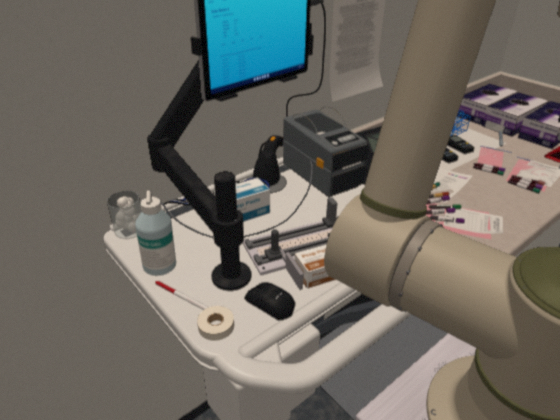

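View pics/top0.png

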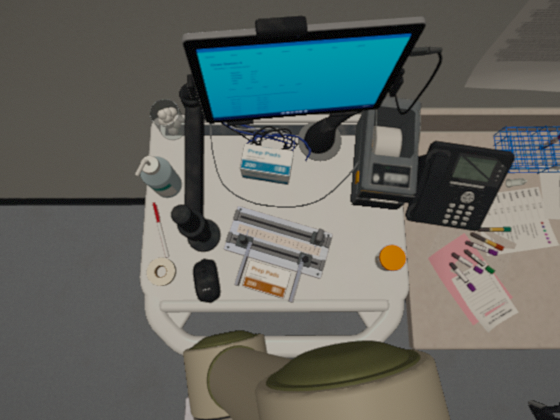

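```bash
python3 - <<'E'
import cv2
a=cv2.imread("pics/top0.png")[195:315,205:345]; b=cv2.imread("pics/scene0.png")[180:300,220:360]
cv2.imwrite("pics/top0c.png",cv2.resize(a,None,fx=5.5,fy=5,interpolation=2)if 0 else cv2.resize(a,None,fx=5,fy=5,interpolation=2))
cv2.imwrite("pics/scene0c.png",cv2.resize(b,None,fx=5,fy=5,interpolation=2))
E
```

```text
(no output)
```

View pics/top0c.png

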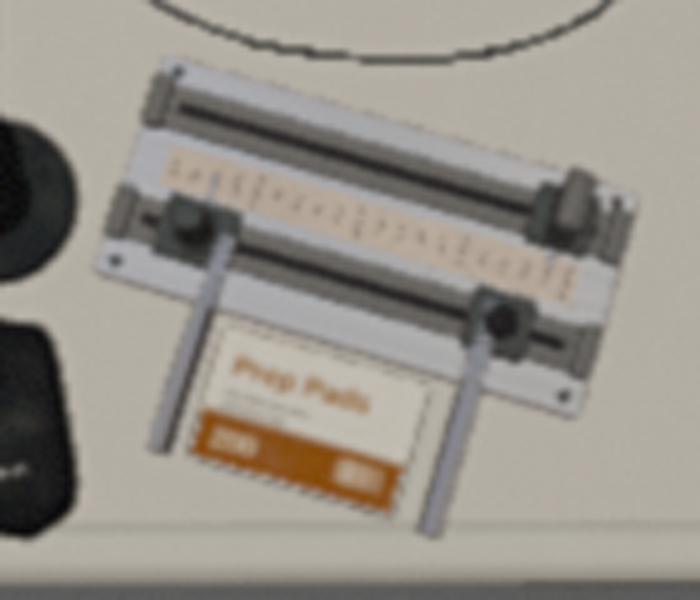

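View pics/scene0c.png

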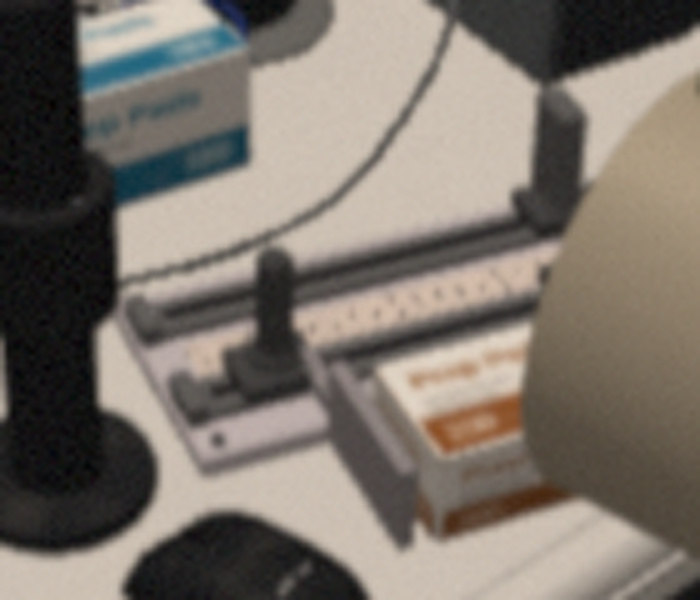

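The top view shows the gauge turned about 15°. In the crop its base corners are at (168,58), (637,190), (580,416) and (95,272), the jaw post top at (190,212) and the paddle top at about (578,180). In the scene crop the post top is at (275,255) and the paddle top at (562,95). The carton is loose between the plates.

```bash
cat > h.py <<'E'
import numpy as np, cv2
from scipy.spatial.transform import Rotation as R
def ray(f,uv):
    V=f["view"]; c=-V[:3,:3].T@V[:3,3]
    d=V[:3,:3].T@np.linalg.inv(f["mtx"])@np.array([*uv,1.]); return c,d/np.linalg.norm(d)
def plane(f,uv,z):
    c,d=ray(f,uv); return c+d*(z-c[2])/d[2]
def tri(f,u,g,v):
    (c1,d1),(c2,d2)=ray(f,u),ray(g,v)
    t=np.linalg.lstsq(np.c_[d1,-d2],c2-c1,rcond=None)[0]; p,q=c1+t[0]*d1,c2+t[1]*d2
    return (p+q)/2,np.linalg.norm(p-q)
def proj(f,p):
    q=f["view"][:3,:3]@p+f["view"][:3,3]; q=f["mtx"]@q; return q[:2]/q[2]
E
python3 - <<'E'
from h import *
T=dict(np.load("top0.npz")); S=dict(np.load("scene0.npz"))
ct=lambda u,v:(u/5+205-.4,v/5+195-.4)
cs=lambda u,v:(u/5+220-.4,v/5+180-.4)
G=np.array([[55,118],[55,-118],[-55,-118],[-55,118]])/1000
def fit(P):
    a=P.mean(0);U,_,Vt=np.linalg.svd((G-G.mean(0)).T@(P-a)); M=Vt.T@U.T
    return a,M,np.abs(P-(G@M.T+a)).max()
P=np.array([plane(T,ct(*c),.012)[:2] for c in [(168,58),(637,190),(580,416),(95,272)]])
a,M,e=fit(P); print("gauge",a,np.degrees(np.arctan2(M[1,0],M[0,0])),e, [np.linalg.norm(P[i]-P[i-1]) for i in range(4)])
# peach strip mask
h=cv2.cvtColor(T["frame"],cv2.COLOR_RGB2HSV); print("strip px",T["frame"][int(ct(300,195)[1]),int(ct(300,195)[0])],h[int(ct(300,195)[1]),int(ct(300,195)[0])])
for n,u,v in (("post",(190,210),(275,255)),("paddle",(578,180),(562,95))):
    p,g=tri(T,ct(*u),S,cs(*v)); print(n,p,g,"gauge:",M.T@(p[:2]-a)); 
    q=plane(T,ct(*u),.081); print(" z81 ",q,M.T@(q[:2]-a))
for n,u in (("jawptr",(213,180)),("stopptr",(551,255))):
    q=plane(T,ct(*u),.021);print(n,M.T@(q[:2]-a))
for n,u,z in (("endplate top in edge 1",(466,365),.05),("endplate far",(420,532),.05),("jawplate near",(235,240),.046),("jawplate far",(177,452),.046)):
    q=plane(T,ct(*u),z);print(n,M.T@(q[:2]-a))
for i,u in enumerate([(218,318),(432,378),(398,515),(190,452)]):
    q=plane(T,ct(*u),.045);print("carton",M.T@(q[:2]-a))
E
```

```text
gauge [ 0.48973891 -0.04429803] -16.492022118599547 0.0027486756420385117 [np.float64(0.1070885537948362), np.float64(0.23025941886116336), np.float64(0.10883945148145434), np.float64(0.23307330111971925)]
strip px [176 162 148] [ 15  41 176]
post [0.48924205 0.03339026 0.07832297] 0.0008109156892694742 gauge: [-0.02253072  0.07435109]
 z81  [0.48910826 0.03344348 0.081     ] [-0.02267411  0.07436414]
paddle [ 0.49988951 -0.13631253  0.07882297] 0.005685506834608831 gauge: [ 0.03585424 -0.08534739]
 z81  [ 0.50171564 -0.13425699  0.081     ] [ 0.03702171 -0.082858  ]
jawptr [0.00180071 0.07590993]
stopptr [ 0.01202067 -0.08390486]
endplate top in edge 1 [-0.05029003 -0.05876061]
endplate far [-0.12486989 -0.05890715]
jawplate near [-0.02531466  0.05539036]
jawplate far [-0.12177439  0.05228963]
carton [-0.06072836  0.05247855]
carton [-0.05952142 -0.04604935]
carton [-0.12057386 -0.04792972]
carton [-0.12016931  0.04692434]
```

```bash
python3 - <<'E'
from h import *
T=dict(np.load("top0.npz")); S=dict(np.load("scene0.npz"))
a=np.array([.48974,-.0443]);th=np.radians(-16.49);M=np.array([[np.cos(th),-np.sin(th)],[np.sin(th),np.cos(th)]])
gx=lambda p:np.round(M.T@(p[:2]-a),4)
h=cv2.cvtColor(T["frame"],cv2.COLOR_RGB2HSV)
m=cv2.inRange(h,(5,35,120),(20,80,220)); m[:200]=0;m[275:]=0;m[:,:230]=0;m[:,330:]=0
m=cv2.morphologyEx(m,cv2.MORPH_CLOSE,np.ones((3,3)))
n,l,s,c=cv2.connectedComponentsWithStats(m); k=1+s[1:,4].argmax(); print(s[k])
ys,xs=np.nonzero(l==k); W=np.array([plane(T,(x,y),.012)[:2] for x,y in zip(xs,ys)])
r=cv2.minAreaRect((W*1000).astype(np.float32)); print("strip",r, gx(W.mean(0)))
ev=np.linalg.svd(W-W.mean(0),full_matrices=False)[2][0]; print("long axis vs +y deg",np.degrees(np.arctan2(-ev[0],ev[1])),np.degrees(np.arctan2(ev[0],-ev[1])))
# aluminium outline: edges by bluish-grey contour
p,g=tri(T,(184,213),S,(225,175)); print("column top",p,g,gx(p))
q=plane(T,(204.6,234.6),.01);print("disc",q,gx(q)); q=plane(S,(231,275),.01);print("disc scene",q,gx(q))
q=plane(T,(220,234),.0);print("disc right edge",q,gx(q))
for u in((354,205),(360,155),(408,208)): print("printer z0/z.1",plane(T,u,0),plane(T,u,.12))
q=plane(T,(392,258),.07);print("cup",q)
p,g=tri(T,(190,90),S,(160,150));print("arm elbow",p,g)
p,g=tri(T,(205,122),S,(208,97));print("monitor lower left",p,g)
p,g=tri(T,(388,102),S,(310,62));print("monitor lower right",p,g)
q=plane(T,(265,150),.068);print("big",q)
E
```

```text
[238 225  82  30 597]
strip ((493.2266540527344, -44.43726348876953), (195.89419555664062, 17.745866775512695), 72.91785430908203) [ 0.0035 -0.0001]
long axis vs +y deg 162.8414523869562 -17.15854761304382
column top [0.50806578 0.12663524 0.23202513] 0.0026843064505604627 [-0.0309  0.1691]
disc [0.50578493 0.12847256 0.01      ] [-0.0337  0.1702]
disc scene [0.50107106 0.13475194 0.01      ] [-0.04    0.1749]
disc right edge [0.50880976 0.09387089 0.        ] [-0.0209  0.1379]
printer z0/z.1 [ 0.57883329 -0.22782128  0.        ] [ 0.54888198 -0.20183617  0.12      ]
printer z0/z.1 [ 0.70713996 -0.2490215   0.        ] [ 0.65996504 -0.22019052  0.12      ]
printer z0/z.1 [ 0.57101447 -0.35802672  0.        ] [ 0.54211275 -0.31456312  0.12      ]
cup [ 0.44308592 -0.28916985  0.07      ]
arm elbow [0.77039419 0.1305409  0.18155144] 0.01939998180317057
monitor lower left [0.63537942 0.07504892 0.32273954] 0.005327240219225224
monitor lower right [ 0.67477288 -0.22315977  0.31975886] 0.0008408279789898776
big [ 0.69306984 -0.01401851  0.068     ]
```

```bash
cat >> h.py <<'E'
th=np.radians(-16.9); gX=np.array([np.cos(th),np.sin(th),0]); gY=np.array([-np.sin(th),np.cos(th),0])
def quat(s): 
    y=s*gY; z=np.array([0,0,-1.]); return R.from_matrix(np.c_[np.cross(y,z),y,z]).as_quat()
E
python3 - <<'E'
from h import *
from bench import env, kinematics, monitor, eyes
P=np.array([.489,.0334,.20])
qs=[(kinematics.ik(P,quat(s)),s) for s in(1,-1)]; print(qs, env.hold_point_z)
s=min((q for q in qs if q[0] is not None),key=lambda q:abs(q[0][5]))[1]; print(s)
env.reach(P,quat(s)); print(monitor.sense()["clock"])
for n in("scene","top"):
    f=eyes.grab_frame(n); np.savez(f"{n}1.npz",**f)
    cv2.imwrite(f"pics/{n}1.png",f["frame"][:,:,::-1])
E
```

```text
[(array([-1.71367642e-01,  2.64095381e-01,  1.64768078e+00, -4.44089210e-16,
        1.22981650e+00, -1.44720333e+00]), 1), (array([-1.71367642e-01,  2.64095381e-01,  1.64768078e+00, -4.44089210e-16,
        1.22981650e+00,  1.69438933e+00]), -1)] 0.0187
1
2.2083
```

View pics/scene1.png

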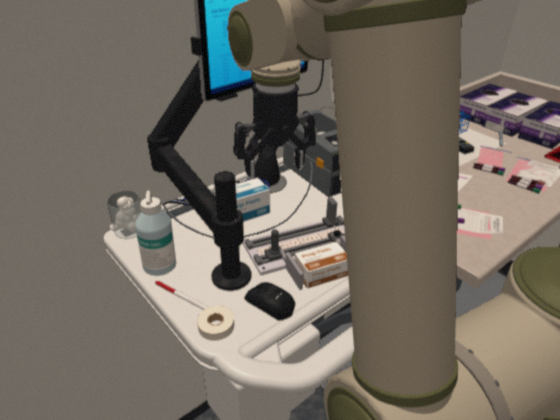

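View top1.

The scene view shows the gripper above the jaw post. The wrist cap is at (240,35), up and left of it, and the column top is at (226,177). I'll check the cap's clearance in the top view.

View pics/top1.png

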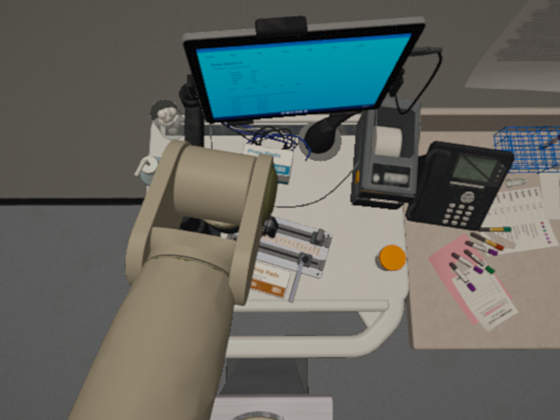

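The top view shows a wide wrist housing spanning columns 135–275, with its left cap at about (165,150) next to the column. I'll estimate its height.

```bash
python3 - <<'E'
from h import *
T=dict(np.load("top1.npz")); S=dict(np.load("scene1.npz"))
for t in((165,150),(150,190),(180,145)): print(t,tri(T,t,S,(240,36)))
print("cap bottom at y .13:")
for s in((232,40),(245,65)):
    c,d=ray(S,s)
    for y in(.08,.10,.12,.15): print(s,y,c+d*(y-c[1])/d[1])
f=lambda p:proj(S,np.array(p)); print(f([.489,.033,.2]),f([.489,.033,.3]),f([.489,.033,.4]),f([.489,.033,.45]))
print(proj(T,np.array([.489,.033,.4])))
E
```

```text
(165, 150) (array([0.52362902, 0.08759062, 0.45927618]), np.float64(0.02500713181235677))
(150, 190) (array([0.47939843, 0.1079888 , 0.46623803]), np.float64(0.0046442162606297474))
(180, 145) (array([0.53585054, 0.07469175, 0.45293358]), np.float64(0.017111343884339537))
cap bottom at y .13:
(232, 40) 0.08 [0.53689451 0.08       0.4437609 ]
(232, 40) 0.1 [0.50769913 0.1        0.45283027]
(232, 40) 0.12 [0.47850375 0.12       0.46189964]
(232, 40) 0.15 [0.43471068 0.15       0.47550369]
(245, 65) 0.08 [0.50493461 0.08       0.41286858]
(245, 65) 0.1 [0.47727851 0.1        0.42342581]
(245, 65) 0.12 [0.44962241 0.12       0.43398304]
(245, 65) 0.15 [0.40813826 0.15       0.44981889]
[274.762009   177.98887934] [274.88805638 127.83335242] [275.03389754  69.80168101] [275.11575735  37.22883828]
[223.67384224 198.08966824]
```

```bash
python3 - <<'E'
from h import *
from bench import env, kinematics, monitor, eyes
print(env.movel([.489,.0334,.10],velocity=.1,guard=8)); s=monitor.sense(); print(s["clock"],s["position"],s["contact_force"],s["joint_efforts"])
f=eyes.grab_frame("scene"); np.savez("scene2.npz",**f)
cv2.imwrite("pics/scene2c.png",cv2.resize(f["frame"][60:300,180:360,::-1],None,fx=2.5,fy=2.5,interpolation=2))
E
```

```text
False
3.4583 [0.48933479 0.03335788 0.10051425] [-0.21755273 -0.63678159  0.47130966] [-1.98447617e-02 -3.96910179e+01 -2.11888790e+01 -5.88882558e-04
 -5.32421371e-03  5.90067702e-05]
```

View pics/scene2c.png

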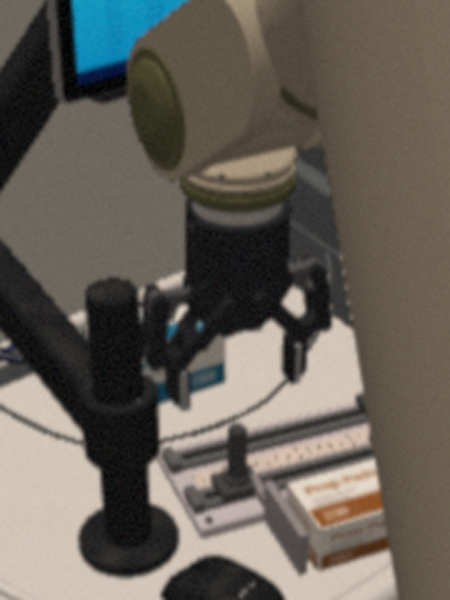

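The fingers straddle the post: tips at (183,400) and (292,375), post top at (238,430). The wrist cap bottom at (170,180) stays above and to the side of the column top at (112,285). Descending further is clear.

```bash
python3 - <<'E'
from h import *
from bench import env, kinematics, monitor, eyes
def st(t):
    s=monitor.sense(); F=s["contact_force"]; print(t,round(s["clock"],2),np.round(s["position"],4),"F gx,gy,z",np.round([F@gX,F@gY,F[2]],2),round(s["finger_gap"],3),s["gripper_force"],np.round(s["joint_efforts"][:2],1)); return s
z=.049
print(env.movel([.489,.0334,z],velocity=.06,guard=8)); s=st("down")
if s["position"][2]<z+.003:
    env.close_gripper(20); st("closed")
    p=np.array([.489,.0334,z])
    g=env.movel(p-.04*gY,velocity=.02,guard=9); s=st(f"push {g}")
    env.hold(.5); st("hold")
E
```

```text
False
down 4.51 [0.4892 0.0334 0.0493] F gx,gy,z [ 0.06 -0.18  0.03] 1.001 0.0 [ -0.  -41.2]
closed 5.14 [0.489  0.0334 0.0491] F gx,gy,z [-0.54 -0.07  2.62] 0.185 20.867772730998695 [ -0.2 -40.5]
push True 6.26 [0.4831 0.0141 0.0491] F gx,gy,z [0.57 4.26 3.02] 0.185 21.201518100569956 [ -2.1 -39.4]
hold 6.76 [0.4831 0.0141 0.0491] F gx,gy,z [1.58 2.57 3.19] 0.175 21.16699167760089 [ -1.1 -39.2]
```

```bash
python3 - <<'E'
from h import *
from bench import env, kinematics, monitor, eyes
def st(t):
    s=monitor.sense(); F=s["contact_force"]; print(t,round(s["clock"],2),np.round(s["position"],4),"F gx,gy,z",np.round([F@gX,F@gY,F[2]],2),round(s["finger_gap"],3),round(s["gripper_force"],2)); return s
p=monitor.sense()["position"]; p[2]=.049
for i in range(4):
    g=env.movel(p-.0015*(i+1)*gY,velocity=.01,guard=10); st(g); env.hold(.4); s=st("hold")
    if s["contact_force"]@gY>9: break
for n in ("scene","top"):
    f=eyes.grab_frame(n); np.savez(f"{n}3.npz",**f)
E
```

```text
True 6.97 [0.4831 0.0142 0.0491] F gx,gy,z [0.66 3.23 2.27] 0.18 21.29
hold 7.37 [0.4832 0.0142 0.0491] F gx,gy,z [-1.01  1.65  3.02] 0.176 21.27
True 7.59 [0.4832 0.0142 0.0491] F gx,gy,z [-0.22  1.66  3.18] 0.179 21.41
hold 7.99 [0.4832 0.0142 0.0491] F gx,gy,z [1.3  0.31 4.19] 0.18 21.42
True 8.25 [0.4832 0.0142 0.0491] F gx,gy,z [0.3  2.53 1.93] 0.178 21.58
hold 8.65 [0.4832 0.0142 0.0491] F gx,gy,z [-1.97  2.09  1.74] 0.184 21.53
True 8.93 [0.4832 0.0142 0.0491] F gx,gy,z [0.38 2.12 3.61] 0.178 21.81
hold 9.33 [0.4832 0.0143 0.0491] F gx,gy,z [0.6  1.68 3.79] 0.184 21.85
```

```bash
python3 - <<'E'
from h import *
from bench import env, kinematics, monitor, eyes
def st(t):
    s=monitor.sense(); F=s["contact_force"]; print(t,round(s["clock"],2),np.round(s["position"],4),"F gx,gy,z",np.round([F@gX,F@gY,F[2]],2),round(s["finger_gap"],3),round(s["gripper_force"],2)); return s
p=monitor.sense()["position"]; p[2]=.049
for i in range(6):
    env.movel(p-.0007*(i+1)*gY,velocity=.01); env.hold(.3); s=st(i)
    if np.mean([monitor.sense()["contact_force"]@gY])>12: break
E
```

```text
0 9.98 [0.4832 0.0142 0.0491] F gx,gy,z [-0.12  7.    3.81] 0.175 22.22
1 10.53 [0.4832 0.0141 0.0491] F gx,gy,z [ 0.78 12.31  3.51] 0.178 22.57
```

```bash
python3 - <<'E'
from h import *
from bench import env, kinematics, monitor, eyes
def st(t):
    s=monitor.sense(); F=s["contact_force"]; print(t,round(s["clock"],2),np.round(s["position"],5),"F gx,gy,z",np.round([F@gX,F@gY,F[2]],2),round(s["finger_gap"],3),round(s["gripper_force"],2)); return s
pj=st("pre")["position"].copy(); np.save("pj.npy",pj)
env.release(); s=st("rel")
p=s["position"].copy(); p[2]=.20
env.movel(p,velocity=.12); 
ps=pj+.056*gX-.139*gY; ps[2]=.2; print(ps)
env.movel(ps,velocity=.15); st("over stop")
for n in ("scene","top"):
    f=eyes.grab_frame(n); np.savez(f"{n}4.npz",**f)
    if n=="scene": a=cv2.resize(f["frame"][60:300,180:420,::-1],(600,600),interpolation=2)
    else: b=f["frame"][195:315,205:345,::-1]; b=cv2.resize(b,None,fx=5,fy=5,interpolation=2); cv2.imwrite("pics/top4.png",b)
cv2.imwrite("pics/scene4.png",a)
E
```

```text
pre 10.53 [0.48318 0.01413 0.04913] F gx,gy,z [ 0.78 12.31  3.51] 0.178 22.57
rel 11.22 [0.48275 0.01285 0.04898] F gx,gy,z [-0.14 -0.17  0.7 ] 0.998 0.0
[ 0.49634994 -0.13514511  0.2       ]
over stop 13.77 [ 0.49631 -0.13446  0.19999] F gx,gy,z [-0.58 -0.24 -0.64] 0.998 0.0
```

View pics/scene4.png

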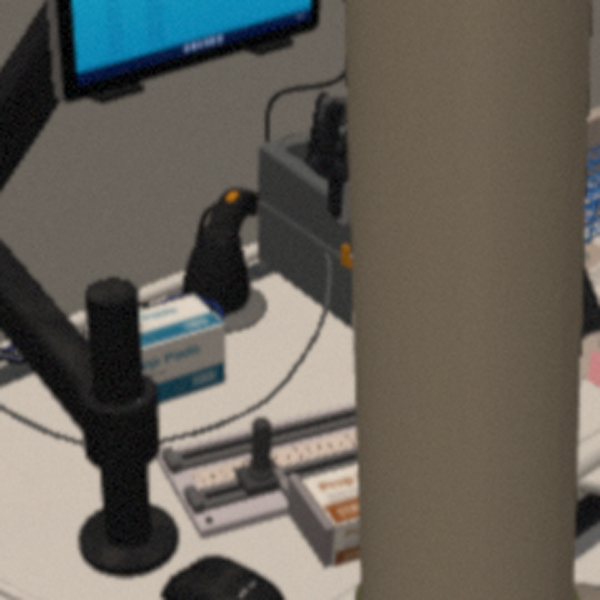

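View pics/top4.png

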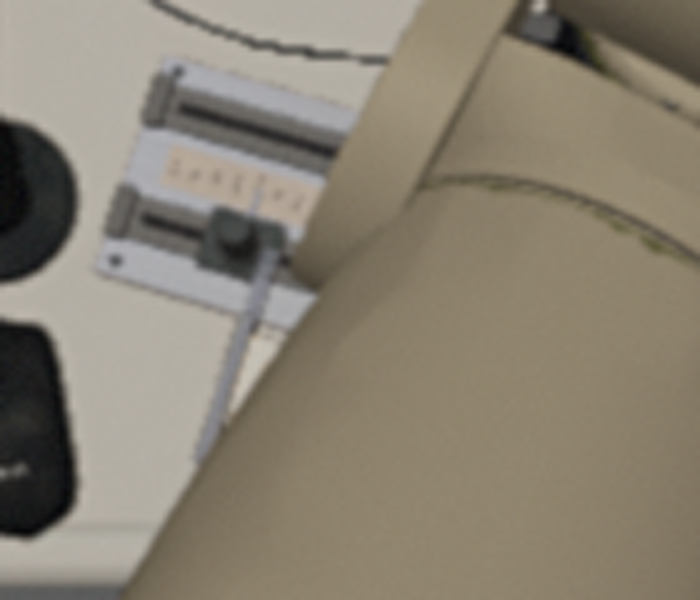

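The jaw post top is now at (233,229), having moved about 20 mm, and its pointer is at (258,200). The carton touches the jaw plate. The gripper is over the stop, hidden by the arm. I'll go down and pull.

```bash
python3 - <<'E'
from h import *
from bench import env, kinematics, monitor, eyes
def st(t):
    s=monitor.sense(); F=s["contact_force"]; print(t,round(s["clock"],2),np.round(s["position"],5),"F gx,gy,z",np.round([F@gX,F@gY,F[2]],2),round(s["finger_gap"],3),round(s["gripper_force"],2),"gy-jaw",round((s["position"]-pj)@gY*1000,2)); return s
pj=np.load("pj.npy")
T=dict(np.load("top4.npz")); q=plane(T,(233/5+205-.4,229/5+195-.4),.081); print("post img",q,(q-pj)@gX,(q-pj)@gY)
p=pj+.056*gX-.139*gY
p[2]=.1; env.movel(p,velocity=.12,guard=8); p[2]=.047
g=env.movel(p,velocity=.06,guard=8); s=st(f"down {g}")
if not g:
    env.close_gripper(60); st("closed")
    p2=p+.02*gY; env.movel(p2,velocity=.04); st("pulled 20")
E
```

```text
post img [0.48078288 0.01483379 0.081     ] -0.002493967726737458 -2.353624817828554e-05
down False 15.88 [ 0.49659 -0.13525  0.04735] F gx,gy,z [-0.14  0.33 -0.3 ] 0.998 0.0 gy-jaw -139.03
closed 16.53 [ 0.49658 -0.13446  0.04722] F gx,gy,z [-0.65  5.91  2.38] 0.157 58.87 gy-jaw -138.28
pulled 20 17.18 [ 0.50233 -0.11581  0.04724] F gx,gy,z [-3.17 -2.68  5.67] 0.156 59.3 gy-jaw -118.76
```

```bash
python3 - <<'E'
from h import *
from bench import env, kinematics, monitor, eyes
def st(t):
    s=monitor.sense(); F=s["contact_force"]; print(t,round(s["clock"],2),np.round(s["position"],5),"F gx,gy,z",np.round([F@gX,F@gY,F[2]],2),round(s["finger_gap"],3),round(s["gripper_force"],2),"gy-jaw",round((s["position"]-pj)@gY*1000,2),np.round(s["joint_efforts"][:2],1)); return s
pj=np.load("pj.npy")
p=pj+.056*gX; p[2]=.047
for y in(-.08,-.04,-.015,0):
    env.movel(p+y*gY,velocity=.06); s=st(y)
    if abs(s["contact_force"]@gX)>25: print("side"); break
E
```

```text
-0.08 17.98 [ 0.51365 -0.07878  0.04723] F gx,gy,z [-1.5  -4.28  6.21] 0.154 59.37 gy-jaw -80.04 [  2.5 -41.9]
-0.04 18.8 [ 0.52527 -0.04076  0.04724] F gx,gy,z [-1.34 -7.29  5.13] 0.154 59.46 gy-jaw -40.28 [  3.4 -42.6]
-0.015 19.37 [ 0.53255 -0.01694  0.04725] F gx,gy,z [-1.25 -7.81  6.54] 0.154 59.54 gy-jaw -15.38 [  4.2 -43.1]
0 19.77 [ 0.53692 -0.00261  0.04724] F gx,gy,z [-0.42 -8.16  5.9 ] 0.151 59.62 gy-jaw -0.4 [  4.6 -43.5]
```

```bash
python3 - <<'E'
from h import *
from bench import env, kinematics, monitor, eyes
env.hold(.6)
f=eyes.grab_frame("scene"); g=eyes.grab_frame("top")
a=cv2.resize(f["frame"][190:310,220:320,::-1],None,fx=4,fy=4,interpolation=2)
b=cv2.resize(g["frame"][195:315,205:305,::-1],None,fx=4,fy=4,interpolation=2)
cv2.imwrite("pics/end.png",np.hstack([a,b]))
pj=np.load("pj.npy"); s=monitor.sense(); print(s["clock"],(s["position"]-pj)@gY,s["gripper_force"],s["finger_gap"])
E
```

```text
20.4667 -0.0006620790616944736 59.581201672554016 0.15552435862233677
```

View pics/end.png

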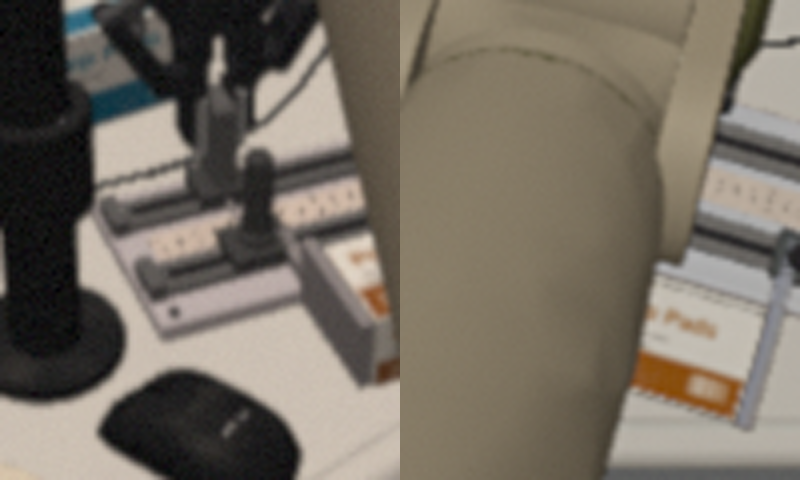

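The left half shows the paddle, top at about (220,92), held between the fingers opposite the jaw post, top at about (259,153). The jaw plate still touches the carton. I'll make one numeric check of the alignment.

```bash
python3 - <<'E'
from h import *
from bench import monitor
S=dict(np.load("scene4.npz")); o=lambda u,v:(u/4+220-.4,v/4+190-.4); pj=np.load("pj.npy")
for n,u,z in(("paddle",(220,92),.081),("post",(259,153),.081)):
    q=plane(S,o(*u),z); print(n,q,(q-pj)@gX,(q-pj)@gY)
for d in(.0,.055):
    for z in(.03,.081):
        w=pj+d*gX; w[2]=z; print(d,z,(proj(S,w)-(220,190)+.4)*4)
E
```

```text
paddle [ 0.5340379  -0.00408705  0.081     ] 0.05396148376807308 -0.002645894205139965
post [0.48077302 0.01458315 0.081     ] -0.00243054459665308 -0.00026621701664674585
0.0 0.03 [255.24811469 229.28904369]
0.0 0.081 [256.56867681 150.42152254]
0.055 0.03 [214.54934175 169.33358923]
0.055 0.081 [214.5744989   92.05714813]
```

```bash
python3 - <<'E'
from h import *
from bench import env, monitor, job
pj=np.load("pj.npy"); p=pj+.056*gX+.0012*gY; p[2]=.047
env.movel(p,velocity=.02); env.hold(1.0)
s=monitor.sense(); print(s["clock"],(s["position"]-pj)@gY,s["contact_force"]@gY,s["gripper_force"],s["qvel"].round(4))
print(job.hand_in())
E
```

```text
21.7167 0.0005129208867366078 -8.78203011384996 59.61357593536377 [ 0.0017 -0.0004  0.0008  0.0001 -0.0022 -0.0011]
the job is handed in; nothing more can be done
None
```

The jaw is shut on the carton and let go, and the arm is still holding the stop at the jaw's mark (0.5 mm off by arm position, roughly 1–2 mm by the camera); the job was handed in at 21.7 s, but the interface returned no pass/fail result.

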